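# Flick the spindle disc and brake it on the mark

### The arm

A 7-joint arm with a two-finger parallel gripper is mounted at the origin on the work surface. World frame = base frame: x ahead of the robot, y to its left, z up, the work surface at z = 0. Lengths are in m, angles in rad, forces in N, time in s.
With the tool pointing down it reaches from about 0.425 to 0.925 m from the base axis. Payload 6.8 kg.
Tool frame: the origin (TCP) lies where the fingers leave the gripper's body, on its centre line; the fingertips stand 73 mm ahead of it and the grasp point (between the pads) lies 54 mm ahead of it; z points along the fingers, y is the direction in which the jaws open and shut (so a half turn about z gives the same grasp; the last joint's range is limited). The gripper opens to 85 mm and grips with 20 to 120 N. Pads are 22 mm wide; open, the fingers measure 114 mm over their backs; the gripper's body (76 mm by 85 mm) begins 54 mm behind the grasp point. The pads swing forward as they close: fully open they stand 13 mm farther back than shut.
Start: joints at [1.112, 0.477, 0.022, 1.555, -0.011, 1.109, -0.083], TCP at [0.232, -0.634, 0.304] pointing down, gripper open.
Joint ranges: [-2.96, 2.96], [-0.34, 2.1], [-1.41, 1.46], [0.24, 2.44], [-1.37, 4.51], [0.17, 1.92], [-2.96, 2.96]. Speed limits (rad/s): [2.39, 2.39, 3.14, 3.14, 3.14, 3.14, 3.14].

### API

Orientations are given as a rotation vector (axis times angle).
In Python, from bench import r gives the robot as it stands.
- The arm moves only by the shell command python3 -m handwheel 'ROWS' [FORCE]. ROWS is JSON, a list that holds one entry, the list of rows, each a list of 7 numbers: the shift along the world's x, y, z in m, then the turn, a rotation vector about the world's x, y, z in rad, then the finger opening in m, from 0 to 0.0854. A call has 1 to 10 rows; each row shifts and turns the commanded pose from where the row before left it; what a row does not reach is not made up. A row lasts 1/12 s, in which the tool goes at most 41.7 mm and 7.16 degrees, less where a joint would pass 70% of its speed; a pose out of reach is approached as far as the arm can. A call is refused whole if a number of a shift passes 0.0417 or a number of a turn 0.125, either way. A call with a gripper value outside its range is refused whole. The fingers move at their own pace and stop on an object; FORCE is the grip in N (left out, the last holds). Time passes only in rows, so rows that do not move let the fingers close. It gives the time, the measured TCP pose, the force and the opening at its end, in the units of the state.
- r.get_obs(): the state, without advancing time (a new reading comes with each control period).
- r.grab_frame(name): name is "scene" or "top" or "wrist"; returns (picture, depth): 400x640x3 uint8, red, green, blue; 400x640 float32, m along the optical axis (not along the pixel's ray), 0 where there is no reading.
- r.get_calibration(name): a dict with "vertical_fov" (degrees; the focal length in pixels is half the picture's height over the tangent of half this angle, whatever the lens; pixels are square), "cx", "cy" (the principal point, pixels), "R" (3x3) and "t" (3): a world point X has camera coordinates R X + t; the wrist camera has in their place "T_tool_cam" (4x4, takes a point from camera to tool coordinates, whose origin is the TCP and whose axes are the flange's). Camera axes: x right, y down, z forward; pixel columns grow to the right and rows downward; lengths in m; the calibration is good to about 2 mm. A picture is of the moment at which its call begins: read the wrist's pose just before it. get_calibration takes no time and is no camera call.
- r.hand_in(): hands the job in, once; it reports no verdict.
Trained networks look in the newest picture that a camera, given by its name, has taken for a name from the list of things; names that differ only in an ending like _2 or _b are one class to them, and where a whole thing is asked for, a point or a joint stands for the part that bears it (a point fixed in the world has none). Each returns a list of dicts, best first, with "p" (0 to 1); they miss things now and then, are a little off and sometimes report something else, mostly with a low value. They report only what shows in the picture. A call takes as long as a camera call.
- r.masks_of(label, camera): "pixels" (400x640 bool, what is visible of it) and "at" ([column, row] in pixels, amid what is visible of it).
The state is a dict: "clock": time; "joints": joint angles; "qvel": joint speeds; "tau": joint torques, N m; "tcp_pos": TCP position; "orientation": TCP orientation; "contact_force": force on the tool from outside, world axes, zero at the start; "moment": the same for the moment, N m; "grip_width": finger opening in m.
Only numpy, scipy, OpenCV 4.12 (cv2) and the standard library are available. Lean on these libraries where they do the work, as an engineer would, in place of code of your own. Each camera call takes 0.05 s, during which the arm holds its last target.

### The job

Check the bearing of the spin stand: flick the disc with a fingertip against its orange post so that it spins freely, untouched, at half a turn a second or faster for at least a second. Then brake the turning disc with a fingertip so that it stops with the orange post at the white pointer (centred to within the post's own thickness), and finish while still holding it there with the fingertip pressed on the disc. Lift nothing and leave the parts and tools around it where they are.

Things in the scene. Friction and masses are not known exactly. Their poses are not given: they have to be found in the camera images.
- stand: Spin-check stand, fixed: grey base plate 20 mm thick, 170 mm along its x, reaching 90 mm to its -y and 180 mm to its +y side (ledge with spare parts). Origin on the table exactly under the disc's upright axle; its x axis points from the axle to the white pointer (38 mm long, on a black block just outside the disc's rim, top 50 mm above the table, level with the disc's top face).
- disc: Index disc: dark metal with a bright flush middle, 140 mm across, 8 mm thick, flat top face 50 mm above the table, about 0.4 kg, on a free bearing. Origin on the axle at its underside, 42 mm above the table; x axis toward the orange post. A hub 40 mm across rises 4 mm in the middle; the rest of the top is flat and clear but for the post. Pulled up, it would lift off its bearing.
- spin (a joint): Turn of the disc (rad), unlimited, not wrapped, growing anticlockwise seen from above; 0 or any whole number of turns: post exactly at the pointer. It runs down very slowly (its speed halves in about 3 to 6 s) and would creep for half a minute if nobody braked it. No spring or detent: braked, it stays where it stops. A few newtons of finger pressure on its top stop it at once.
- post (a point): Middle of the orange post, the mark of the disc: an upright pin 10 mm across that stands 22 mm above the disc's top face, 56 mm from the axle, and turns with it. This point is half-way up, 61 mm above the table. Pushed sideways it flicks the disc round.
- index (a point): The place on the stand, 56 mm from the axle straight toward the white pointer and 50 mm above the table, where the post must stop.
- drive_open: Bystander, to be left alone: opened 3.5-inch hard drive, black, 147 x 102 x 26 mm, its platter showing; origin at the centre of its underside.
- bit_case: Bystander, to be left alone: open green case of screwdriver bits, 190 x 130 x 32 mm; origin at the centre of its underside.
- screwdriver: Bystander, to be left alone: a screwdriver lying down, handle toward its -x.
- tweezers: Bystander, to be left alone: dark steel tweezers lying flat, 120 mm long; origin at the centre of its underside.
- screw_jar: Bystander, to be left alone: small closed jar, 48 mm across, 55 mm tall; origin at the centre of its underside.
- clamp: Bystander, to be left alone: small loose steel clamp puck, 32 mm across, 10 mm tall, on the black rubber ledge of the stand; origin at the centre of its underside.
- spacer: Bystander, to be left alone: loose brass spacer ring, 34 mm across, 8 mm tall, on the black rubber ledge of the stand; origin at the centre of its underside.

How it is judged:
On the way:
1. the disc spins freely at half a turn a second or faster, with no finger on it, for a second ((velocity of joint spin above 3.1 rad/s or velocity of joint spin below -3.1 rad/s) and contact force between the fingers and disc below 0.05 N), for 0.9 s.
At the end, for the whole second after the job is handed in: The disc stands still (under 0.05 rad/s), seated on its bearing, with the centre of the orange post within 10 mm of the index point at the pointer, and a fingertip still presses on it with over 0.3 N. Correcting the stop with the fingertip is allowed (velocity of joint spin between -0.05 and 0.05 rad/s and horizontal distance between post and index below 0.01 m and height (world z) of disc below 0.046 m and contact force between the fingers and disc above 0.3 N); the arm keeps its last pose, push and grip.
It fails at once if the disc is lifted more than 6 mm off its bearing (height (world z) of disc above 0.048 m).
It fails at once if a spare part on the stand's ledge is moved more than 15 mm (distance of any of clamp, spacer from where it was at the start of the episode above 0.015 m).
It fails at once if the open hard drive is moved more than 15 mm (distance of drive_open from where it was at the start of the episode above 0.015 m).
It fails at once if a tool, the bit case or the jar is moved more than 15 mm (distance of any of bit_case, screwdriver, tweezers, screw_jar from where it was at the start of the episode above 0.015 m).
It also fails if it takes over 51 s, if anything falls off the work surface, if the arm or the gripper's body presses on something with over 40 N, if the wrist force passes 120 N, or if a joint passes its speed limit or range.

## Working session

There is one attempt and no reset: what is moved stays moved. The work goes in short steps, Python scripts to look and compute and a shell command to move; the robot and the scene stay as the last step left them, time stands still between calls to the robot, and variables do not carry over. Pictures are saved under pics/ and viewed, and the job is handed in when it is done.

```bash
ls; mkdir -p pics; python3 - <<'E'
from bench import r
import cv2
print(r.get_obs())
for n in ("scene","top"):
    p,d=r.grab_frame(n); cv2.imwrite(f"pics/{n}0.png",p[:,:,::-1]); print(n,r.get_calibration(n))
print(r.get_calibration("wrist"))
E
```

```text
pics
{'clock': 0.0, 'joints': array([ 1.11191125,  0.47778084,  0.02236317,  1.55646335, -0.01150274,
        1.10932785, -0.08308689]), 'qvel': array([ 1.09422010e-03,  1.61907249e-03, -9.13654601e-04,  6.47538481e-04,
        9.10663600e-04,  7.63492628e-05,  1.09843120e-03]), 'tau': array([ 3.31865604e-04, -5.96441960e+01,  1.60829745e+00, -2.81195372e+01,
        1.25467975e-02,  9.21240920e-03, -1.95803676e-05]), 'tcp_pos': array([ 0.23177302, -0.63345743,  0.30293396]), 'orientation': array([-3.09162728e+00, -5.47897950e-01,  7.30784714e-04]), 'contact_force': array([ 0.94058562, -0.90882147,  0.4440647 ]), 'moment': array([-0.00823922, -0.0271275 ,  0.01009237]), 'grip_width': 0.08562916264836651}
scene {'vertical_fov': 50.94359310428463, 'cx': 316.3282557229659, 'cy': 198.02456528796807, 'R': array([[-0.07891624,  0.99675747,  0.01570919],
       [ 0.6325968 ,  0.06225113, -0.77197544],
       [-0.7704502 , -0.05098381, -0.63545821]]), 't': array([ 0.01387566, -0.31532721,  1.56721844])}
top {'vertical_fov': 51.98031819134021, 'cx': 325.2975876186125, 'cy': 199.1740103479814, 'R': array([[-0.01478671, -0.99986968,  0.00647947],
       [-0.99901643,  0.01450255, -0.0419028 ],
       [ 0.04180337, -0.0070927 , -0.99910068]]), 't': array([0.03278845, 0.60159544, 1.13434024])}
{'vertical_fov': 66.41166148354597, 'cx': 323.40057964393293, 'cy': 195.19348678250117, 'T_tool_cam': array([[ 1.34079393e-03, -9.56148795e-01, -2.92878275e-01,
         7.49668997e-02],
       [ 9.99998752e-01,  1.52679634e-03, -4.06490454e-04,
        -5.87018329e-04],
       [ 8.35830836e-04, -2.92877364e-01,  9.56149649e-01,
        -6.97298912e-02],
       [ 0.00000000e+00,  0.00000000e+00,  0.00000000e+00,
         1.00000000e+00]])}
```

View pics/scene0.png

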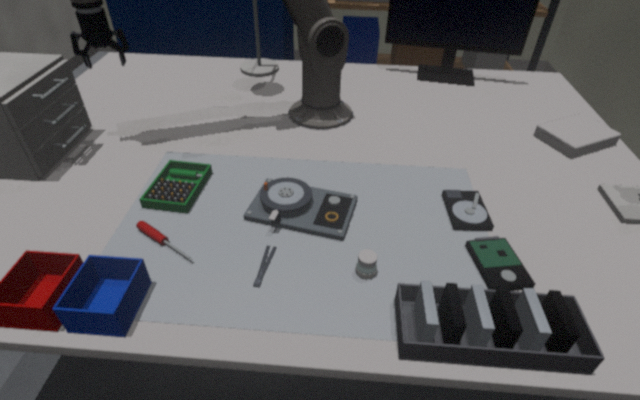

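View pics/top0.png

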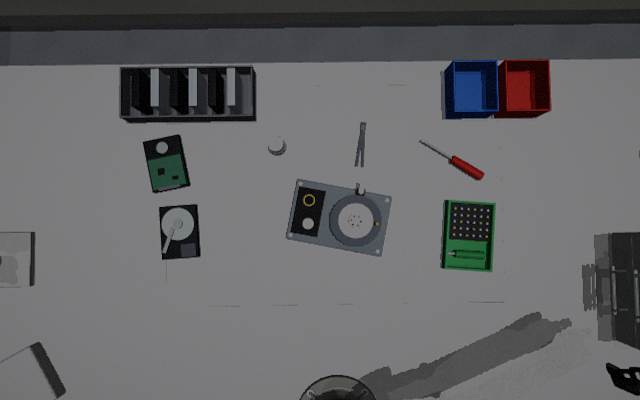

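The top picture shows the disc at about (355,220), the orange post at (376,223) and the pointer at (360,188). The ledge parts are at (309,200) and (307,224), on the +y side of the stand. Next I'll measure these.

```bash
cat > h.py <<'E'
from bench import r
import numpy as np, cv2
def ray(cam,u,v,z):
    c=r.get_calibration(cam); f=200/np.tan(np.radians(c['vertical_fov']/2))
    R=np.array(c['R']);t=np.array(c['t'])
    o=-R.T@t; d=R.T@np.array([(u-c['cx'])/f,(v-c['cy'])/f,1])
    return o+d*(z-o[2])/d[2]
def proj(cam,X):
    c=r.get_calibration(cam); f=200/np.tan(np.radians(c['vertical_fov']/2))
    p=np.array(c['R'])@X+np.array(c['t']); return f*p[0]/p[2]+c['cx'],f*p[1]/p[2]+c['cy']
def orange(p):
    h=cv2.cvtColor(np.ascontiguousarray(p),cv2.COLOR_RGB2HSV)
    return (h[...,0]>=5)&(h[...,0]<=18)&(h[...,1]>130)&(h[...,2]>70)
E
python3 - <<'E'
from h import *
for cam in ("top","scene"):
    p,d=r.grab_frame(cam)
    for n,z in (("stand",.02),("disc",.05),("post",.061),("clamp",.03),("spacer",.03),("drive_open",.02),("bit_case",.02),("tweezers",0),("screw_jar",.05),("screwdriver",.01)):
        for m in r.masks_of(n,cam)[:2]:
            ys,xs=np.nonzero(m['pixels']); 
            print(cam,n,round(m['p'],2),np.round(m['at'],1),len(xs),np.round([xs.mean(),ys.mean()],1),ray(cam,xs.mean(),ys.mean(),z).round(4),(xs.min(),xs.max(),ys.min(),ys.max()))
    o=orange(p); ys,xs=np.nonzero(o); 
    print(list(zip(xs,ys))[:40])
p,d=r.grab_frame("top"); cv2.imwrite("pics/topz.png",cv2.resize(p[165:270,275:405,::-1],None,fx=6,fy=5.7,interpolation=cv2.INTER_NEAREST))
p,d=r.grab_frame("scene"); cv2.imwrite("pics/scz.png",cv2.resize(p[160:250,235:365,::-1],None,fx=6,fy=6,interpolation=cv2.INTER_NEAREST))
E
```

```text
top stand 0.67 [179.8 230.9] 2025 [179.4 231.8] [0.5173 0.4282 0.02  ] (np.int64(159), np.int64(200), np.int64(205), np.int64(259))
top stand 0.48 [355.8 220.8] 2104 [355.6 220.7] [ 0.5407 -0.0591  0.02  ] (np.int64(331), np.int64(381), np.int64(195), np.int64(247))
top disc 0.96 [358.2 218.3] 2078 [355.3 220.6] [ 0.5413 -0.0559  0.05  ] (np.int64(330), np.int64(381), np.int64(195), np.int64(245))
top post 0.74 [355.7 220.2] 2135 [355.1 220.7] [ 0.5414 -0.0546  0.061 ] (np.int64(329), np.int64(381), np.int64(195), np.int64(246))
top clamp 0.42 [309.6 223.5] 106 [308.  223.6] [0.5349 0.0726 0.03  ] (np.int64(303), np.int64(313), np.int64(218), np.int64(229))
top spacer 0.5 [311.7 204.4] 9 [310.8 202.9] [0.5916 0.0642 0.03  ] (np.int64(308), np.int64(313), np.int64(196), np.int64(206))
top drive_open 0.58 [180.4 232.5] 2071 [179.5 231.9] [0.5172 0.4281 0.02  ] (np.int64(159), np.int64(200), np.int64(205), np.int64(259))
top drive_open 0.43 [354.7 220.2] 2055 [355.2 220.8] [ 0.5406 -0.0581  0.02  ] (np.int64(330), np.int64(381), np.int64(195), np.int64(246))
top bit_case 0.56 [465.3 235
[... 1738 characters left out ...]
e tweezers 0.71 [263.8 262.1] 379 [264.2 265.3] [ 0.7563 -0.0771  0.    ] (np.int64(253), np.int64(276), np.int64(246), np.int64(287))
scene screw_jar 0.84 [367.4 263.4] 527 [366.5 264.9] [0.7775 0.1581 0.05  ] (np.int64(356), np.int64(376), np.int64(250), np.int64(279))
scene screwdriver 0.65 [151.8 236.2] 506 [156.  235.3] [ 0.6928 -0.3598  0.01  ] (np.int64(136), np.int64(189), np.int64(220), np.int64(258))
[(np.int64(265), np.int64(183)), (np.int64(266), np.int64(183)), (np.int64(265), np.int64(184)), (np.int64(180), np.int64(189)), (np.int64(337), np.int64(215)), (np.int64(326), np.int64(217)), (np.int64(327), np.int64(218)), (np.int64(34), np.int64(282)), (np.int64(23), np.int64(299))]
```

View pics/topz.png

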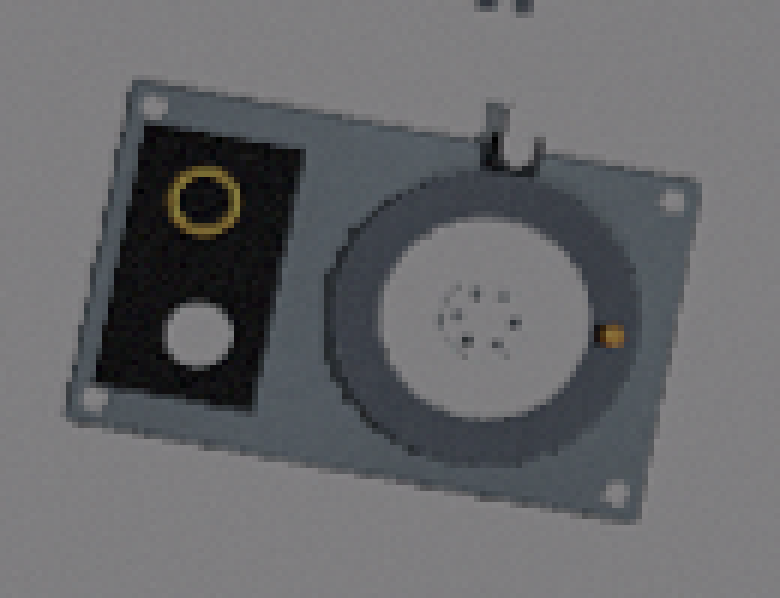

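View pics/scz.png

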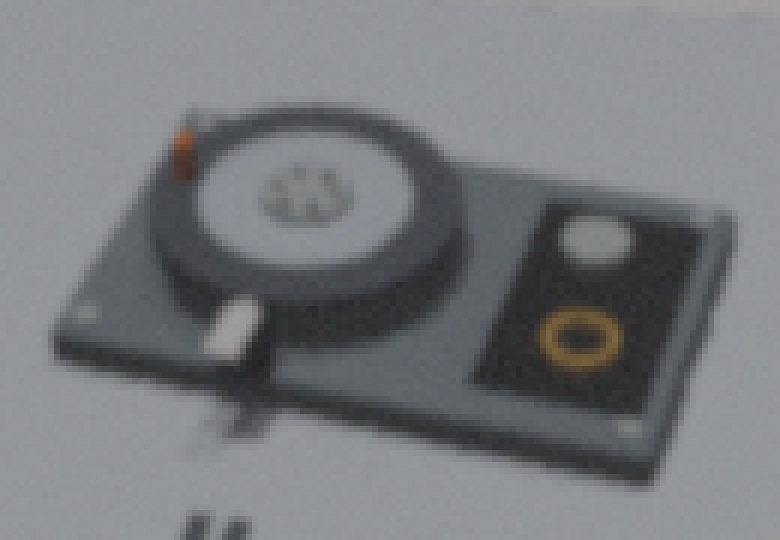

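Zoomed in, the top crop shows the axle at crop (486,317), the orange post at (611,336) and the pointer at (517,150). The base plate is turned about -11°. I'll work out these values more exactly.

```bash
python3 - <<'E'
from h import *
p,d=r.grab_frame("top")
g=p.astype(int).sum(2)
sub=g[190:252,325:390]
m=(g>330)  # bright
print(sub[30,::4],sub[::6,30])
f=lambda x,y:(275+x/6-.5+.0, 165+y/5.7-.5)
C={k:ray("top",*f(*v),.02) for k,v in dict(TL=(135,80),TR=(700,182),BL=(67,418),BR=(637,522)).items()}
for k in C: print(k,C[k].round(4))
e=C["TL"]-C["TR"]; print("len",np.linalg.norm(e), "ydir", e/np.linalg.norm(e)); e2=C["BL"]-C["BR"]; print(np.linalg.norm(e2),e2/np.linalg.norm(e2)); e3=C["TR"]-C["BR"];print(np.linalg.norm(e3),e3/np.linalg.norm(e3))
yd=(e+e2)/np.linalg.norm(e+e2); xd=np.array([yd[1],-yd[0],0])
print("yaw deg",np.degrees(np.arctan2(xd[1],xd[0])))
print("axle from corners",(C["TR"]+C["BR"])/2+yd*.09,(C["TL"]+C["BL"])/2-yd*.18)
h=p[...,:].astype(int)
import sys
mm=np.zeros(g.shape,np.uint8); thr=(sub.max()+g[222,335])/2; print(thr)
mm[195:247,330:382]=(g>0.5*(np.percentile(sub,90)+np.percentile(sub,40)))[195:247,330:382]
n,l,s,c=cv2.connectedComponentsWithStats(mm); i=1+np.argmax(s[1:,4]); 
cnt=max(cv2.findContours((l==i).astype(np.uint8),cv2.RETR_EXTERNAL,cv2.CHAIN_APPROX_NONE)[0],key=cv2.contourArea)
el=cv2.fitEllipse(cnt); print(s[i],el)
A=ray("top",*el[0],.05); print("axle bright",A)
P=ray("top",*f(611,336),.072); print("post top",P,np.linalg.norm(P[:2]-A[:2]))
print("post scene",ray("scene",235+184/6-.5,160+140/6-.5,.069))
W=ray("top",*f(517,150),.05); print("pointer",W, np.linalg.norm(W[:2]-A[:2]),np.degrees(np.arctan2(*(W-A)[1::-1])))
print("axle scene",ray("scene",235+305/6-.5,160+214/6-.5,.05))
E
```

```text
[263 143 202 224 382 378 380 386 380 346 379 384 276 196 212 269 378] [114 196 225 384 385 384 383 385 299 194 241]
TL [0.6603 0.1019 0.02  ]
TR [ 0.6067 -0.1593  0.02  ]
BL [0.4963 0.1352 0.02  ]
BR [ 0.4421 -0.1267  0.02  ]
len 0.2665879980341978 ydir [0.20114779 0.9795609  0.        ]
0.2673721110988401 [0.2028454  0.97921078 0.        ]
0.16778002464218164 [ 0.98094472 -0.19428705  0.        ]
yaw deg -11.653816173675843
axle from corners [ 0.54256429 -0.05480748  0.02      ] [ 0.54195425 -0.05776527  0.02      ]
299.0
[338 203  35  35 923] ((355.4005126953125, 220.3592987060547), (33.61499786376953, 33.99868392944336), 142.020751953125)
axle bright [ 0.54202907 -0.05617261  0.05      ]
post top [ 0.53328603 -0.10968324  0.072     ] 0.05422017717843957
post scene [ 0.52938144 -0.11015998  0.069     ]
pointer [ 0.62170271 -0.07186551  0.05      ] 0.0812044100965248 -11.142613536319535
axle scene [ 0.55276001 -0.05332766  0.05      ]
```

The axle is at about (0.542,-0.056), the stand yaw is about -11.5° and the post is about -88° from the pointer. The scene and top cameras agree to within a few mm on the post. I'll move over with the gripper closed and the tool's x axis along the stand's x.

```bash
python3 -m handwheel '[[[0.017,0.034,0,0,0,0,0],[0.017,0.034,0,0,0,-0.1,0],[0.017,0.034,0,0,0,-0.1,0],[0.017,0.034,0,0,0,-0.1,0],[0.017,0.034,0,0,0,-0.1,0],[0.017,0.034,0,0,0,-0.1,0],[0.017,0.034,0,0,0,-0.05,0],[0.017,0.034,0,0,0,0,0],[0.017,0.034,0,0,0,0,0],[0.017,0.034,0,0,0,0,0]]]' 20
```

```text
clock: 2.18
tcp_pos: [0.4025, -0.2922, 0.3043]
orientation: [3.126, -0.313, 0.001]
contact_force: [0.2, -0.5, -0.3]
grip_width: 0.0002
```

```bash
python3 -m handwheel '[[[0.017,0.034,0,0,0,0,0],[0.017,0.034,0,0,0,0,0],[0.017,0.034,0,0,0,0,0],[0.017,0.034,0,0,0,0,0],[0.017,0.034,0,0,0,0,0],[0,0,0,0,0,0,0],[0,0,0,0,0,0,0]]]'; python3 - <<'E'
from h import *
o=r.get_obs(); p,d=r.grab_frame("wrist"); cv2.imwrite("pics/w1.png",p[:,:,::-1])
print(o); 
E
```

```text
clock: 2.77
tcp_pos: [0.4879, -0.1215, 0.3041]
orientation: [-3.126, 0.304, -0.001]
contact_force: [-0.7, -0.8, -0.8]
grip_width: -0.0001
{'clock': 2.7667, 'joints': array([ 0.28543786,  0.20301683, -0.18868121,  1.94947366,  0.04450849,
        0.99247765, -1.68849081]), 'qvel': array([ 0.04257729, -0.00613639,  0.05888548,  0.01673576,  0.01198737,
        0.00579866,  0.01541331]), 'tau': array([ -2.19694175, -39.97871161,  -2.3320397 , -26.77542508,
        -0.2585286 ,  -0.10643616,  -0.20185196]), 'tcp_pos': array([ 0.48791971, -0.12146834,  0.30409045]), 'orientation': array([-3.12628190e+00,  3.04076457e-01, -9.22073633e-04]), 'contact_force': array([-0.74191564, -0.78614631, -0.75724507]), 'moment': array([-0.06862079,  0.01967788, -0.00123605]), 'grip_width': -5.621112654734803e-05}
```

```bash
cat >> h.py <<'E'
from scipy.spatial.transform import Rotation as Ro
def wray(o,u,v,z):
    c=r.get_calibration("wrist"); f=200/np.tan(np.radians(c['vertical_fov']/2)); T=np.array(c['T_tool_cam'])
    R=Ro.from_rotvec(o['orientation']).as_matrix()
    oo=R@T[:3,3]+o['tcp_pos']; d=R@T[:3,:3]@np.array([(u-c['cx'])/f,(v-c['cy'])/f,1])
    return oo+d*(z-oo[2])/d[2]
E
python3 - <<'E'
from h import *
o=r.get_obs(); p,d=r.grab_frame("wrist")
for n,z in (("disc",.05),("clamp",.03),("spacer",.028)):
    for m in r.masks_of(n,"wrist")[:2]:
        ys,xs=np.nonzero(m['pixels']); print(n,m['p'],m['at'],len(xs),xs.min(),xs.max(),ys.min(),ys.max(),wray(o,xs.mean(),ys.mean(),z))
E
```

```text
disc 0.69 [223.5, 122.0] 35288 82 334 18 202 [ 0.56140093 -0.02653288  0.05      ]
disc 0.64 [248.9, 129.7] 14320 181 316 63 199 [ 0.54747741 -0.05514867  0.05      ]
clamp 0.75 [146.2, 160.4] 691 130 160 147 174 [0.53695242 0.0736359  0.03      ]
clamp 0.4 [245.9, 130.6] 14155 182 315 63 197 [ 0.54682512 -0.04998699  0.03      ]
spacer 0.58 [135.8, 99.7] 638 109 145 87 118 [0.60088999 0.07061048 0.028     ]
```

View pics/w1.png

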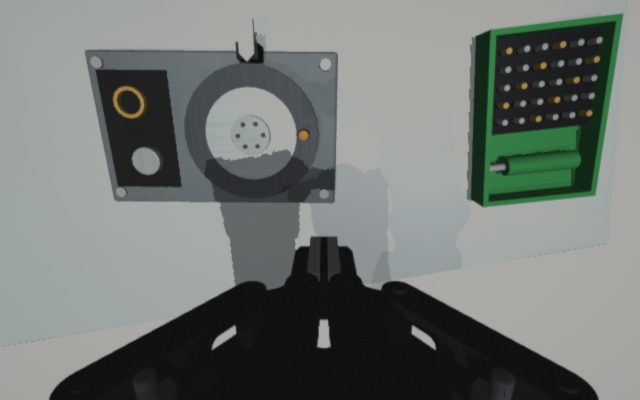

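The wrist view shows the hub at (250,134), the post at (303,135), the pointer at (250,52) and the shut fingertips at (323,240).

```bash
python3 - <<'E'
from h import *
o=r.get_obs(); p,d=r.grab_frame("wrist")
m=orange(p); m[:100]=0;m[180:]=0;m[:,:285]=0;m[:,330:]=0
ys,xs=np.nonzero(m);print(xs.min(),xs.max(),ys.min(),ys.max(),len(xs))
P=wray(o,xs.mean(),ys.mean(),.069)
A=wray(o,250.5,134,.054); print("A",A,"A2",wray(o,251.5,130.5,.05)); print("P",P,np.linalg.norm((P-A)[:2]),np.degrees(np.arctan2(*(P-A)[1::-1])))
Q=wray(o,251,55,.05); print("ptr",Q,np.linalg.norm((Q-A)[:2]),np.degrees(np.arctan2(*(Q-A)[1::-1])))
for a in [(89,50),(337,52),(335,202),(117,202)]: print(wray(o,*a,.02))
print(wray(o,323,240,.231))
E
```

```text
293 303 129 139 91
A [ 0.54314393 -0.05965579  0.054     ] A2 [ 0.54619607 -0.06063555  0.05      ]
P [ 0.53473441 -0.10942103  0.069     ] 0.05047077557388982 -99.59144201175502
ptr [ 0.6158673  -0.07937513  0.05      ] 0.07534946216807949 -15.171259208815583
[0.65983952 0.09257911 0.02      ]
[ 0.60576613 -0.16376047  0.02      ]
[ 0.44197219 -0.13020019  0.02      ]
[0.49492384 0.13010893 0.02      ]
[ 0.49330274 -0.12592808  0.231     ]
```

```bash
python3 -m handwheel '[[[0,0.008,-0.03,0,0,0,0],[0,0.008,-0.03,0,0,0,0],[0,0,-0.03,0,0,0,0],[0,0,-0.03,0,0,0,0],[0,0,-0.02,0,0,0,0],[0,0,-0.01,0,0,0,0],[0,0,0,0,0,0,0],[0,0,0,0,0,0,0]]]'; python3 - <<'E'
from h import *
p,d=r.grab_frame("wrist"); cv2.imwrite("pics/w2.png",p[:,:,::-1])
p,d=r.grab_frame("scene"); cv2.imwrite("pics/s2.png",cv2.resize(p[120:250,200:365,::-1],None,fx=4,fy=4))
o=r.get_obs();print(o['clock'],o['tcp_pos'],o['orientation'],o['contact_force'])
E
```

```text
clock: 3.73
tcp_pos: [0.4871, -0.1084, 0.1543]
orientation: [3.126, -0.314, -0.0]
contact_force: [-1.1, 0.6, 1.2]
grip_width: 0.0001
3.8333 [ 0.48795359 -0.10829707  0.1553058 ] [ 3.12573153 -0.3132993   0.00405027] [ 0.23102277 -0.57052686 -0.19177416]
```

View pics/w2.png

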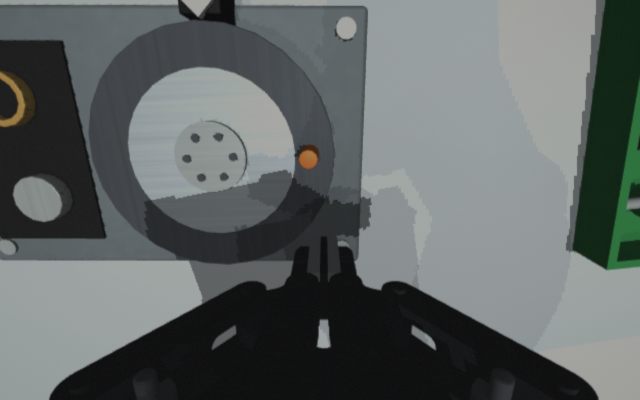

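View pics/s2.png

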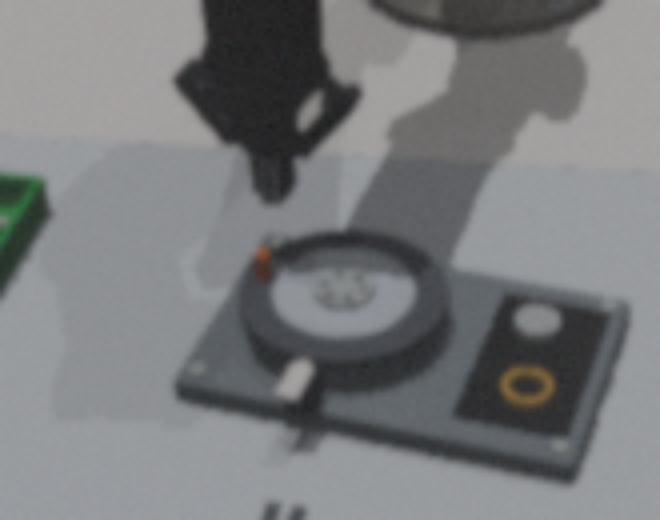

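The post top is at (308,158), the hub at (211,156) and the fingertips at (323,250). The tip is behind the post and slightly to its right.

```bash
python3 - <<'E'
from h import *
o=r.get_obs()
A=wray(o,211,156.5,.054);P=wray(o,308,158.5,.072);v=P-A
print(A,P,np.linalg.norm(v[:2]),np.degrees(np.arctan2(v[1],v[0])))
t=np.radians(-11.5);R=np.array([[np.cos(t),-np.sin(t)],[np.sin(t),np.cos(t)]])
for X in (A,P,o['tcp_pos']): print((R.T@(X[:2]-[.5425,-.0565])).round(4))
E
```

```text
[ 0.54489274 -0.0543537   0.054     ] [ 0.53594353 -0.10927986  0.072     ] 0.05565044223519918 -99.25397974854937
[0.0019 0.0026]
[ 0.0041 -0.053 ]
[-0.0431 -0.0616]
```

```bash
python3 -m handwheel '[[[0.004,0.006,-0.012,0,0,0,0],[0,0,-0.012,0,0,0,0],[0,0,0,0,0,0,0],[0,0,0,0,0,0,0],[0,0,0,0,0,0,0]]]'; 
```

```text
clock: 4.25
tcp_pos: [0.4913, -0.1018, 0.1303]
orientation: [3.126, -0.312, 0.001]
contact_force: [0.8, 0.6, 0.4]
grip_width: -0.0001
```

```bash
python3 -m handwheel '[[[0.01,-0.002,0,0,0,0,0],[0.022,-0.004,0,0,0,0,0],[0.026,-0.005,0,0,0,0,0],[-0.01,0.002,0.02,0,0,0,0],[-0.03,0.006,0.03,0,0,0,0],[-0.03,0.006,0.02,0,0,0,0]]]'; python3 - <<'E'
from h import *
L=[]
for i in range(6):
    t=r.get_obs()['clock']; p,d=r.grab_frame("top"); L.append(p[165:270,275:405,::-1])
    print(i,t)
cv2.imwrite("pics/fl.png",np.vstack([np.hstack([cv2.resize(x,None,fx=2,fy=2) for x in L[k:k+3]]) for k in (0,3)]))
E
```

```text
clock: 4.75
tcp_pos: [0.4817, -0.0992, 0.2007]
orientation: [-3.125, 0.313, -0.004]
contact_force: [-0.4, -0.2, 1.0]
grip_width: 0.0
0 4.75
1 4.8
2 4.85
3 4.9
4 4.95
5 5.0
```

View pics/fl.png

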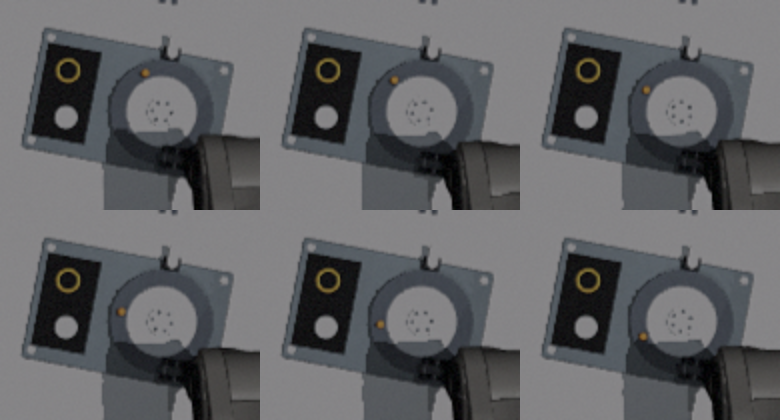

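The disc is spinning anticlockwise. The post went about 110° in 0.25 s, which is roughly 7 rad/s. Now I'll move over the inner annulus on the robot's side, above post height, and let the disc run.

```bash
python3 -m handwheel '[[[0,0,0,0,0,0,0],[0.01,0.017,0,0,0,0,0],[0.01,0.017,0,0,0,0,0],[0.009,0.016,0,0,0,0,0],[0,0,-0.02,0,0,0,0],[0,0,-0.02,0,0,0,0],[0,0,-0.005,0,0,0,0],[0,0,0,0,0,0,0],[0,0,0,0,0,0,0],[0,0,0,0,0,0,0]]]'; cat > trk.py <<'E'
from h import *
A=np.array([.543,-.0555])
def track(n,save=None,A=A):
    L=[];T=[];TH=[];PP=[]
    for i in range(n):
        o=r.get_obs(); p,d=r.grab_frame("wrist"); m=orange(p).astype(np.uint8)
        k,l,s,c=cv2.connectedComponentsWithStats(m)
        for j in range(1,k):
            if s[j,4]<40: continue
            P=wray(o,c[j][0],c[j][1],.070)[:2]; rr=np.linalg.norm(P-A)
            if abs(rr-.056)<.012:
                th=np.degrees(np.arctan2(*(P-A)[::-1]))+11.5
                T.append(o['clock']);TH.append(th);PP.append(P);print(round(o['clock'],3),P.round(4),round(rr*1e3,1),round(th%360,1),s[j,4])
        L.append(p[:,:,::-1])
    if save: cv2.imwrite(save,np.hstack([cv2.resize(L[0],None,fx=.6,fy=.6),cv2.resize(L[-1],None,fx=.6,fy=.6)]))
    print(r.get_obs()['clock'],r.get_obs()['tcp_pos'].round(4),r.get_obs()['contact_force'].round(2))
    return T,TH,PP
E
python3 -c "
from trk import *
track(16,'pics/t1.png')"
```

```text
clock: 5.88
tcp_pos: [0.5094, -0.0493, 0.1547]
orientation: [-3.126, 0.313, -0.002]
contact_force: [0.5, -0.2, 0.1]
grip_width: -0.0001
5.883 [ 0.5907 -0.025 ] 56.6 44.1 441
5.933 [ 0.5816 -0.0144] 56.3 58.3 453
5.983 [ 0.5702 -0.0066] 56.0 72.4 464
6.033 [ 0.5574 -0.002 ] 55.4 86.5 460
6.083 [0.5433 0.0012] 56.7 101.2 327
6.133 [ 0.5298 -0.0013] 55.8 115.2 314
6.183 [ 0.5152 -0.0056] 57.1 130.6 220
6.233 [ 0.5043 -0.0141] 56.7 144.6 205
6.283 [ 0.4965 -0.0241] 56.1 157.5 136
6.433 [ 0.4887 -0.0658] 55.3 202.2 141
6.483 [ 0.4929 -0.0773] 54.6 215.0 197
6.533 [ 0.4999 -0.0886] 54.3 229.0 214
6.583 [ 0.5106 -0.0979] 53.3 244.1 303
6.633 [ 0.5224 -0.1039] 52.6 258.5 381
6.6833 [ 0.5088 -0.0491  0.154 ] [-0.39  0.76  0.66]
```

View pics/t1.png

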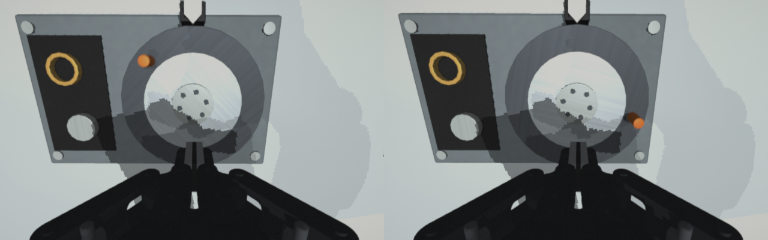

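The fit gives about 285°/s (5 rad/s), untouched for 2 s, so stage 1 is met. I'll let it slow further so the braking is easier to time.

```bash
for i in 1 2 3 4 5 6; do python3 -m handwheel '[[[0,0,0,0,0,0,0],[0,0,0,0,0,0,0],[0,0,0,0,0,0,0],[0,0,0,0,0,0,0],[0,0,0,0,0,0,0],[0,0,0,0,0,0,0],[0,0,0,0,0,0,0],[0,0,0,0,0,0,0],[0,0,0,0,0,0,0],[0,0,0,0,0,0,0]]]' |head -1; done
python3 -c "
from trk import *
track(8)"
```

```text
clock: 7.52
clock: 8.35
clock: 9.18
clock: 10.02
clock: 10.85
clock: 11.68
11.683 [ 0.5245 -0.0033] 55.4 121.1 321
11.733 [ 0.5192 -0.0058] 55.1 127.2 313
11.783 [ 0.5117 -0.0078] 57.1 134.7 219
11.833 [ 0.507  -0.0115] 56.9 140.8 216
11.883 [ 0.5027 -0.0157] 56.6 146.8 213
11.933 [ 0.4991 -0.0203] 56.3 152.8 198
11.983 [ 0.4964 -0.024 ] 56.2 157.5 135
12.0833 [ 0.5088 -0.0491  0.1541] [0.53 0.72 0.12]
```

```bash
python3 -m handwheel '[[[0,0,0,0,0,0,0],[0,0,0,0,0,0,0],[0.002,0,0,0,0,0,0],[0,0,0,0,0,0,0],[0,0,0,0,0,0,0],[0,0,-0.012,0,0,0,0],[0,0,-0.012,0,0,0,0]]]'
python3 -c "
from trk import *
track(3)"
```

```text
clock: 12.67
tcp_pos: [0.5115, -0.0491, 0.1304]
orientation: [-3.126, 0.313, -0.003]
contact_force: [1.2, 0.7, -0.0]
grip_width: -0.0005
12.667 [ 0.5097 -0.0935] 50.5 240.3 548
12.717 [ 0.5132 -0.097 ] 51.1 245.8 577
12.767 [ 0.5169 -0.1   ] 51.6 251.1 574
12.8167 [ 0.5102 -0.049   0.1295] [0.09 0.36 0.14]
```

```bash
python3 -m handwheel '[[[0,0,0,0,0,0,0],[0,0,0,0,0,0,0],[0,0,-0.002,0,0,0,0],[0,0,0,0,0,0,0],[0,0,0,0,0,0,0],[0,0,0,0,0,0,0],[0,0,0,0,0,0,0]]]'
python3 -c "
from trk import *
track(2)"
```

```text
clock: 13.4
tcp_pos: [0.5109, -0.0491, 0.1282]
orientation: [-3.126, 0.312, -0.0]
contact_force: [0.1, -0.2, 0.0]
grip_width: -0.0002
13.4 [ 0.5737 -0.1009] 54.8 315.5 602
13.45 [ 0.5774 -0.0986] 55.1 320.1 581
13.5 [ 0.5108 -0.0491  0.1281] [ 1.06  0.28 -0.02]
```

```bash
python3 -m handwheel '[[[0,0,-0.001,0,0,0,0],[0,0,-0.002,0,0,0,0],[0,0,-0.002,0,0,0,0],[0,0,-0.002,0,0,0,0],[0,0,-0.001,0,0,0,0],[0,0,0,0,0,0,0]]]'
python3 -c "
from trk import *
track(3,'pics/b1.png')"
```

```text
clock: 14.0
tcp_pos: [0.511, -0.0489, 0.1225]
orientation: [3.125, -0.313, 0.0]
contact_force: [-10.3, 1.6, 32.8]
grip_width: -0.0
14.0 [ 0.5945 -0.0778] 56.2 348.1 606
14.05 [ 0.5945 -0.0777] 56.1 348.2 610
14.1 [ 0.5945 -0.0777] 56.1 348.2 610
14.15 [ 0.5109 -0.0489  0.1225] [-9.91  0.4  31.94]
```

View pics/b1.png

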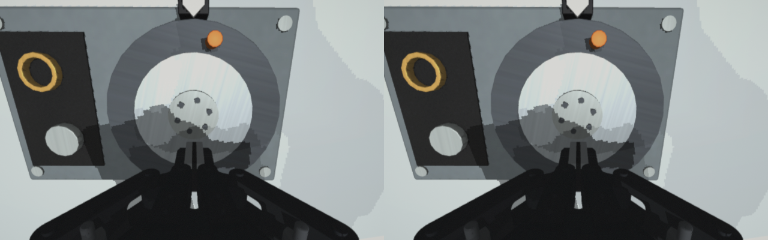

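Braked and holding at 348°, so 12° short, with the post at (214,38) in the left half. I'll ease the pressure and drag the disc the remaining 12° anticlockwise with the pressed fingertip.

```bash
python3 -m handwheel '[[[0,0,0.001,0,0,0,0],[-0.0003,-0.0018,0,0,0,0.05,0],[-0.0002,-0.0018,0,0,0,0.05,0],[-0.0002,-0.0018,0,0,0,0.05,0],[0,-0.0018,0,0,0,0.05,0],[0,0,0,0,0,0,0],[0,0,0,0,0,0,0]]]'
python3 -c "
from trk import *
track(2,'pics/b2.png')"
```

```text
clock: 14.73
tcp_pos: [0.5105, -0.0561, 0.1226]
orientation: [3.141, 0.002, 0.001]
contact_force: [-6.9, 1.3, 20.2]
grip_width: 0.0002
14.733 [ 0.5985 -0.0663] 56.6 0.5 606
14.783 [ 0.5985 -0.0663] 56.6 0.5 606
14.8333 [ 0.5105 -0.0561  0.1226] [-5.37  0.76 19.85]
```

View pics/b2.png

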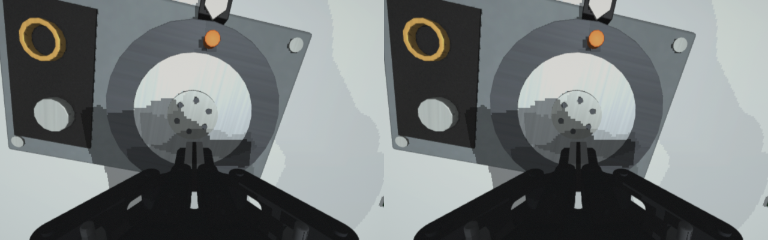

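```bash
python3 - <<'E'
from h import *
p,d=r.grab_frame("scene"); cv2.imwrite("pics/s3.png",cv2.resize(p[150:250,235:365,::-1],None,fx=6,fy=6,interpolation=cv2.INTER_CUBIC))
p,d=r.grab_frame("top"); cv2.imwrite("pics/t3.png",cv2.resize(p[165:270,275:405,::-1],None,fx=6,fy=5.7,interpolation=cv2.INTER_CUBIC))
m=orange(p);m[:180]=0;m[250:]=0;m[:,330:]&=True;m[:,:330]=0;m[:,385:]=0
ys,xs=np.nonzero(m);print(len(xs),ray("top",xs.mean(),ys.mean(),.071) if len(xs) else 0)
print(r.get_obs()['contact_force'],r.get_obs()['clock'])
E
```

```text
8 [ 0.59570574 -0.06733797  0.071     ]
[-5.59975747  1.98631009 18.94389175] 14.9333
```

View pics/s3.png

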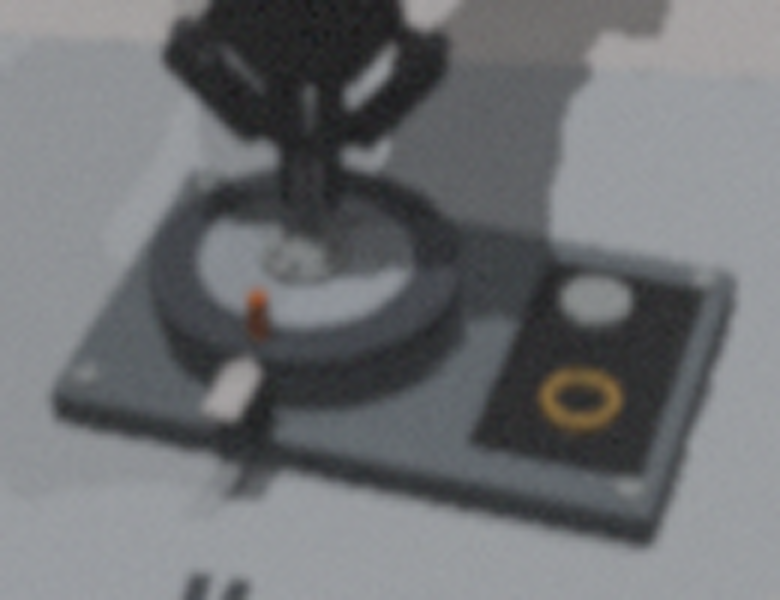

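View pics/t3.png

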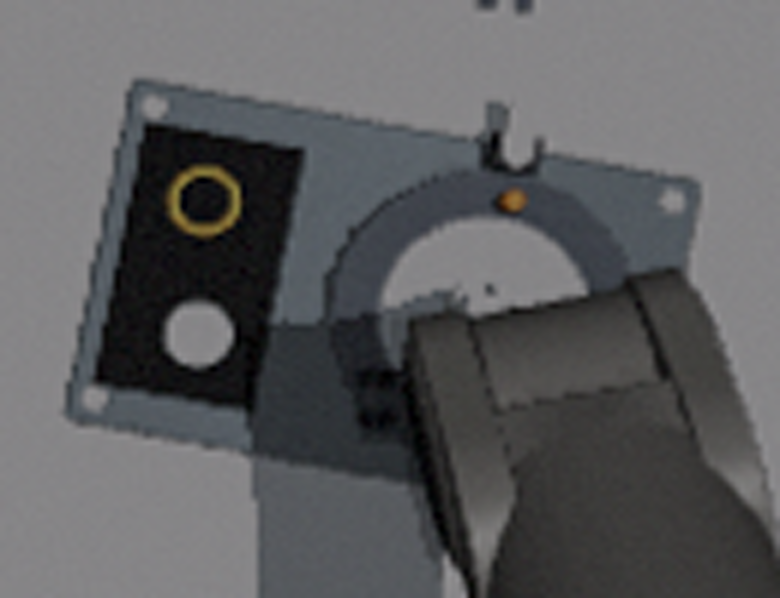

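All three cameras show the post in line with the pointer: scene crop post (258,315) above pointer (235,388), and top crop post (512,201) below pointer (517,155). The disc is still and pressed with about 19 N, so I'm handing in.

```bash
python3 -c "
from bench import r
print(r.hand_in())"
```

```text
the job is handed in; nothing more can be done
None
```

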